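# Switch off the battery charger at its own rocker on the socket bar

## Robot

A 6-joint arm with a two-finger parallel gripper is mounted at the origin on the work surface. World frame = base frame: x ahead of the robot, y to its left, z up, the work surface at z = 0. Lengths are in m, angles in rad, forces in N, time in s.
With the tool pointing down it reaches from about 0.4 to 0.825 m from the base axis. Payload 7 kg.
Tool frame: the origin (TCP) lies on the centre line of the jaws, within the pads' length; the fingertips stand 22 mm ahead of it and the grasp point (between the pads) lies 3 mm ahead of it (arm.tcp_to_tips is the distance from the TCP to the fingertips, in m); z points along the fingers, y is the line along which they close (so a half turn about z gives the same grasp; the last joint's range is limited). The gripper opens to 88 mm and grips with 3 to 60 N. Pads are 19 mm wide; open, the fingers measure 130 mm over their backs; the gripper's body (78 mm by 193 mm) begins 47 mm behind the grasp point.
Start: joints at [-1.043, 0.359, 0.012, 0, -1.224, -0.288], TCP at [0.16, -0.656, 0.249] pointing down, gripper open.
Joint ranges: [-3.07, 3.07], [-1.43, 2.12], [-1.02, 1.25], [-3.03, 1.67], [-3.05, -0], [-3.03, 3.03]. Speed limits (rad/s): [2.39, 2.39, 3.01, 3.14, 3.14, 3.14].

## Interface

Orientations are given as [roll, pitch, yaw] about the fixed x, y, z axes, in that order (R = Rz(yaw) Ry(pitch) Rx(roll)).
In Python, from station import arm gives the robot as it stands.
- The arm moves only by the tool jog_arm, never from a script. Its argument "targets" is a list of rows, each an object of numbers: "dx", "dy", "dz": the shift along the tool's x, y, z in mm; "rx", "ry", "rz": the turn, a rotation vector about the tool's x, y, z in rad; "gripper": the closure, from 0 (fully open) to 1 (shut). In form: [{"dx": .., "dy": .., "dz": .., "rx": .., "ry": .., "rz": .., "gripper": ..}, ...]. A call has exactly 8 rows; each row is the pose to reach, as a shift and turn from the pose commanded when the call began, along the tool's axes at that moment; what a row does not reach only later rows make up. A row lasts 1/12 s, in which the tool goes at most 41.7 mm and 7.16 degrees, less where a joint would pass 70% of its speed; a pose out of reach is approached as far as the arm can. A call with a gripper value outside its range is refused whole. The fingers move at their own pace and stop on an object; "force" is the grip in N (left out, the last holds). Time passes only in rows, so rows that repeat a pose let the fingers close, or fill a call up. It gives the time, the measured TCP pose, the force, the opening and the grip force at its end, in the units of the state.
- arm.get_state(): the state, without advancing time (a new reading comes with each control period).
- arm.grab_frame(name): name is "side" or "top"; returns a dict with "frame" (480x640x3 uint8, red, green, blue), "z_map" (480x640 float32, m along the optical axis (not along the pixel's ray), 0 where there is no reading), "fx", "fy", "cx", "cy" (pixels), "view" (4x4, takes a point from world to camera coordinates). Camera axes: x right, y down, z forward; pixel columns grow to the right and rows downward; lengths in m; the calibration is good to about 2 mm. A picture is of the moment at which its call begins.
- arm.job_done(): hands the job in; it is judged then, once.
The state is a dict: "t": time; "q": joint angles; "qd": joint speeds; "joint_efforts": joint torques, N m; "eef_pos": TCP position; "ee_rot": TCP orientation; "force": force on the tool from outside, world axes, zero at the start; "moment": the same for the moment, N m; "width": finger opening in m; "gripper_force": force on a finger pad.
Only numpy, scipy, OpenCV 4.12 (cv2) and the standard library are available. Lean on these libraries where they do the work, as an engineer would, in place of code of your own. Each camera call takes 0.05 s, during which the arm holds its last target. There are 200 camera calls.

## Task

The cells in the plug-in battery charger are full. Switch the charger off at its socket: with the fingertips, lightly press down the raised end of the rocker switch in front of it until it is fully over, then draw back. Leave all the other rockers as they are, everything plugged in where it is, and the things on the bench undisturbed.

Things in the scene. Friction and masses are not known exactly. Their poses are not given: they have to be found in the camera images.
- bar: Socket bar: aluminium housing fixed to the bench, 104 (x) x 380 (y) x 46 mm high, origin under its centre; x points away from the robot, y along the bar. Five round sockets (39 mm wide, 17 mm deep) in its top, 68 mm apart, at x = +22 mm, numbered 1 to 5 from +y (robot's left) to -y; a rocker switch in front of each, hinge at x = -32 mm. Socket 5 is empty and off, 1 to 4 in use and on
- socket1 (a point): centre of socket 1, level with the bar's top (46 mm over the bench)
- socket2 (a point): centre of socket 2, level with the bar's top (46 mm over the bench)
- socket3 (a point): centre of socket 3, level with the bar's top (46 mm over the bench)
- socket4 (a point): centre of socket 4, level with the bar's top (46 mm over the bench)
- rocker1 (a joint): rocker switch straight in front of socket 1, on the robot's side; rad: 0 = on, front end up; 0.34 = off, front end down. A stiff hinge: pressing the front half takes 2 to 4 N, 3.4 mm of travel at 10 mm from the hinge to the hard stop; it stays where it is left, without a spring. Starts on.
- rocker1_front (a point): middle of the top of rocker 1's front half (the half nearer the robot), 10 mm ahead of the hinge; moves with the rocker. The rockers are alike: grey, 31 mm (x) x 22 mm (y), hinged across the middle along y, top faces in a shallow V, in a flat black surround. On: front edge 10 mm over the bar's top; off: 5 mm.
- rocker2 (a joint): rocker switch straight in front of socket 2, on the robot's side; rad: 0 = on, front end up; 0.34 = off, front end down. A stiff hinge: pressing the front half takes 2 to 4 N, 3.4 mm of travel at 10 mm from the hinge to the hard stop; it stays where it is left, without a spring. Starts on.
- rocker2_front (a point): middle of the top of rocker 2's front half (the half nearer the robot), 10 mm ahead of the hinge; moves with the rocker. 
- rocker3 (a joint): rocker switch straight in front of socket 3, on the robot's side; rad: 0 = on, front end up; 0.34 = off, front end down. A stiff hinge: pressing the front half takes 2 to 4 N, 3.4 mm of travel at 10 mm from the hinge to the hard stop; it stays where it is left, without a spring. Starts on.
- rocker3_front (a point): middle of the top of rocker 3's front half (the half nearer the robot), 10 mm ahead of the hinge; moves with the rocker. 
- rocker4 (a joint): rocker switch straight in front of socket 4, on the robot's side; rad: 0 = on, front end up; 0.34 = off, front end down. A stiff hinge: pressing the front half takes 2 to 4 N, 3.4 mm of travel at 10 mm from the hinge to the hard stop; it stays where it is left, without a spring. Starts on.
- rocker4_front (a point): middle of the top of rocker 4's front half (the half nearer the robot), 10 mm ahead of the hinge; moves with the rocker. 
- rocker5 (a joint): rocker switch straight in front of socket 5, on the robot's side; rad: 0 = on, front end up; 0.34 = off, front end down. A stiff hinge: pressing the front half takes 2 to 4 N, 3.4 mm of travel at 10 mm from the hinge to the hard stop; it stays where it is left, without a spring. Its socket is empty; starts off.
- charger: Battery charger in one of sockets 1 to 4: flat grey box 66 (x) x 62 (y) x 32 mm high, four finger-sized round cells (white, steel ends) side by side in its top. Origin at the centre of its socket, level with the bar's top; the box reaches from 22 mm in front of it to 44 mm beyond. Loose, on a round plug 37 mm wide, 16.5 mm deep, like the other three
- alarm: gas alarm plugged into another socket: white box 64 x 58 x 36 mm with dark slots across its top; origin as for the charger, box from -22 to +42 mm in x
- timer: plug-in timer in another socket: round, 56 mm wide, 36 mm high, with a toothed dial on top; origin as for the charger
- adapter: phone power adapter in another socket: small black box 40 x 40 x 32 mm with two ports on top; origin as for the charger
- stopper: rubber stopper on the bench, 43 mm wide, 34 mm high, origin under its centre (as for all below)
- tin: small round metal tin, 48 mm wide, 42 mm high
- flask: conical glass flask, 84 mm wide, 124 mm high
- dome: glass bell jar, 96 mm wide, 156 mm high
- paddle: graphite paddle lying flat: black plate 90 x 65 x 12 mm (along +x from 15 to 105 mm) and a wooden handle to x = -125 mm
- pliers: locking pliers lying flat, 245 mm long along x, 12 mm thick
There are look-alikes about, which are no part of the job. What is shaped like the adapter but purple or red is not meant.

How it is judged:
By the outcome, as a careful person would: the job done as asked, in the order asked, and still so for the second after the job is handed in, with the robot touching nothing.
It also fails if it takes over 32 s, if anything falls off the work surface, if the arm or the gripper's body presses on something with over 40 N, if the wrist force passes 120 N, or if a joint passes its speed limit or range.

## Working session

There is one attempt and no reset: what is moved stays moved. The work goes in short steps, Python scripts to look and compute and a tool call to move; the robot and the scene stay as the last step left them, time stands still between calls to the robot, and variables do not carry over. Pictures are saved under pics/ and viewed, at most 10 in all, crops included, and the job is handed in when it is done.

Besides the shell and the picture viewer there is one more tool, called after "Call:" as name(argument=value, ...) on one line, values as JSON. jog_arm: Moves the arm, as the interface text tells. Its arguments: {"type":"object","properties":{"targets":{"type":"array","items":{"type":"object","properties":{"dx":{"type":"number"},"dy":{"type":"number"},"dz":{"type":"number"},"rx":{"type":"number"},"ry":{"type":"number"},"rz":{"type":"number"},"gripper":{"type":"number"}}}},"force":{"type":"number"}},"required":["targets"]}

```bash
mkdir -p pics; cat > h.py <<'E'
import numpy as np, cv2, pickle
from station import arm
def grab(n):
    f=arm.grab_frame(n); pickle.dump(f,open(n+'.pkl','wb')); return f
def load(n): return pickle.load(open(n+'.pkl','rb'))
def world(f,u,v,z=None):
    T=np.linalg.inv(f['view']); d=np.array([(u-f['cx'])/f['fx'],(v-f['cy'])/f['fy'],1.])
    if z is None: s=f['z_map'][int(v),int(u)]
    else: s=(z-T[2,3])/(T[:3,:3]@d)[2]
    return T[:3,:3]@d*s+T[:3,3]
def pix(f,p):
    c=f['view']@np.r_[p,1]; return f['fx']*c[0]/c[2]+f['cx'],f['fy']*c[1]/c[2]+f['cy']
E
python3 - <<'E'
from h import *
for n in('top','side'):
    f=grab(n); cv2.imwrite(f'pics/{n}0.png',f['frame'][...,::-1]); print(n,f['fx'],np.linalg.inv(f['view'])[:3].round(3))
s=arm.get_state();print(s['t'],s['eef_pos'],s['ee_rot'],s['width'],arm.tcp_to_tips)
E
```

```text
top 482.513522539693 [[ 0.01  -0.999  0.048  0.556]
 [-1.    -0.01   0.004  0.023]
 [-0.004 -0.048 -0.999  0.905]]
side 497.1808057750408 [[-0.854 -0.349  0.386  0.223]
 [-0.52   0.585 -0.622  0.65 ]
 [-0.009 -0.732 -0.681  0.738]]
0.1 [ 0.16020505 -0.65531251  0.24772932] [ 3.14011974e+00 -1.55385413e-04 -2.90189820e+00] 0.08773817550268469 0.022
```

View pics/top0.png

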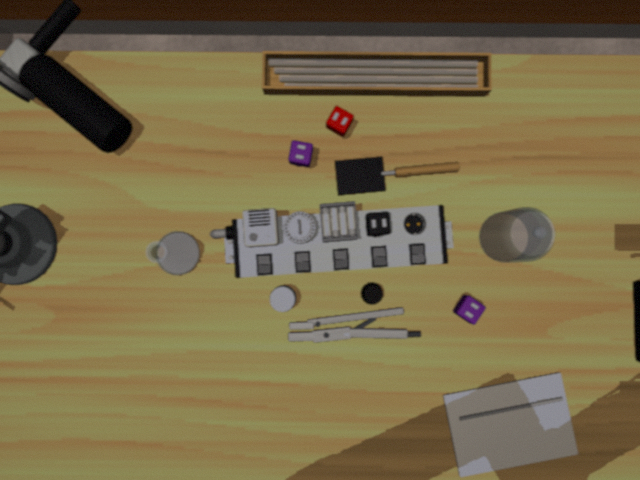

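View pics/side0.png

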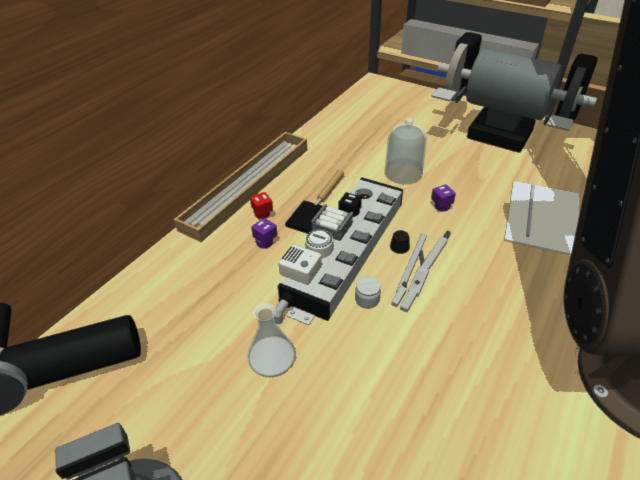

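Top view: the sockets run left to right as alarm (260,228), timer (300,228), charger (340,222), adapter (378,223) and empty (415,223). The rockers in front are at (265,264), (303,262), (341,259), (379,257) and (418,254). Side view agrees.

Candidates for the target: rockers 1–5 at those pixels. The charger, with four white cells, is in socket 3, so I choose rocker 3 at (341,259). Next I check it in a crop and measure.

```bash
python3 - <<'E'
from h import *
f=load('top'); im=f['frame']
cv2.imwrite('pics/crop1.png',cv2.resize(im[195:285,225:455,::-1],None,fx=3.4,fy=3.4,interpolation=cv2.INTER_CUBIC))
g=cv2.cvtColor(im,cv2.COLOR_RGB2GRAY)
m=((g<125)).astype(np.uint8); m[:243]=0;m[275:]=0;m[:,:245]=0;m[:,435:]=0
# keep only colourless dark
n,l,s,c=cv2.connectedComponentsWithStats(m)
P=[]
for i in range(1,n):
    if s[i,4]>100:
        (cx,cy),wh,a=cv2.minAreaRect(np.argwhere(l==i)[:,::-1].astype(np.float32))
        p=world(f,cx,cy,.048); P.append(p); print(s[i],(cx,cy),np.round(wh,1),p.round(4))
P=np.array(P)
if len(P)>1: d=P[-1]-P[0]; print(d, np.linalg.norm(d)/(len(P)-1))
# side view check
S=load('side')
for p in P: print(np.round(pix(S,p),1))
z=[[world(f,u,v)[2].round(4) for u in range(330,353,3)] for v in range(248,272,2)]
print(np.array(z))
E
```

```text
[408 243  19  23 400] (417.0, 254.0) [22. 18.] [ 0.5698 -0.1511  0.048 ]
[370 245  19  24 399] (378.7999267578125, 256.3999938964844) [23.3 17.3] [ 0.5649 -0.0835  0.048 ]
[332 248  18  24 396] (340.5, 259.5) [23. 17.] [ 0.5588 -0.0156  0.048 ]
[294 250  18  24 399] (302.5, 261.5) [23. 17.] [0.5546 0.0517 0.048 ]
[255 253  19  22 381] (264.0, 263.5) [21. 18.] [0.5503 0.12   0.048 ]
[-0.0194862   0.27113088  0.        ] 0.06795755384574728
[385.6 199.1]
[373.4 217. ]
[360.7 236.6]
[346.  257.5]
[329.7 280.7]
[[0.0433 0.0454 0.0462 0.0464 0.0473 0.0488 0.0473 0.0449]
 [0.0452 0.0465 0.0464 0.052  0.0518 0.0515 0.0466 0.0488]
 [0.0463 0.0472 0.0505 0.0525 0.0546 0.0528 0.0476 0.0465]
 [0.0479 0.0502 0.0514 0.0546 0.0535 0.051  0.0468 0.0432]
 [0.0475 0.0483 0.0538 0.0512 0.0519 0.0514 0.0451 0.0459]
 [0.0488 0.0494 0.0535 0.05   0.0491 0.0516 0.044  0.046 ]
 [0.0448 0.0477 0.0544 0.0517 0.0539 0.0506 0.0459 0.0473]
 [0.0491 0.0459 0.0545 0.0546 0.0551 0.0567 0.048  0.0475]
 [0.0487 0.0488 0.0552 0.0549 0.056  0.054  0.048  0.0473]
 [0.0442 0.0507 0.0563 0.0538 0.0583 0.0565 0.0476 0.0474]
 [0.0491 0.0505 0.0513 0.0511 0.0504 0.0477 0.049  0.0452]
 [0.0463 0.0466 0.0469 0.0445 0.0487 0.0017 0.0023 0.0015]]
```

View pics/crop1.png

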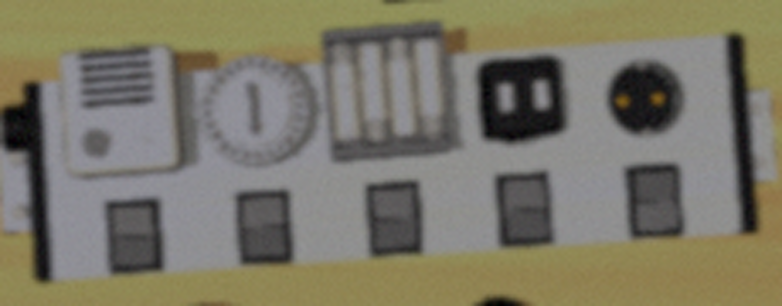

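The crop confirms the charger with its four cells at (388,90) in crop pixels. Rocker 3 is straight in front at crop (393,218). Next I check path clearance and compute the shift.

```bash
cat >> h.py <<'E'
from scipy.spatial.transform import Rotation as Ro
a=.0718; X=np.array([np.cos(a),np.sin(a),0]); Y=np.array([-np.sin(a),np.cos(a),0])
H=np.array([.5597,-.0157,0])
def delta(tipz,off=-.013):
    s=arm.get_state(); R=Ro.from_euler('xyz',s['ee_rot'])
    R2=Ro.from_matrix(np.c_[-X,Y,[0,0,-1]])
    p=H+off*X; p[2]=tipz+.022
    print('t',s['t'],'pos',s['eef_pos'].round(4),'F',s['force'].round(2),'w',s['width'])
    print('shift mm',(R.inv().apply(p-s['eef_pos'])*1e3).round(2),'rv',(R.inv()*R2).as_rotvec().round(4),'q',np.round(s['q'],3))
E
python3 - <<'E'
from h import *
delta(.085)
A=np.array([.16,-.656]);B=np.array([.547,-.017])
for n in('side','top'):
    f=load(n); v,u=np.mgrid[0:480:3,0:640:3].reshape(2,-1); T=np.linalg.inv(f['view'])
    z=f['z_map'][v,u]; k=z>0; d=np.c_[(u-f['cx'])/f['fx'],(v-f['cy'])/f['fy'],np.ones(len(u))]*z[:,None]
    w=(d@T[:3,:3].T+T[:3,3])[k]; uv=np.c_[u,v][k]
    t=np.clip(((w[:,:2]-A)@(B-A))/((B-A)@(B-A)),0,1); dd=np.linalg.norm(w[:,:2]-A-t[:,None]*(B-A),axis=1)
    h=(w[:,2]>.15)&(dd<.22); print(n,h.sum())
    for q,x,D in list(zip(uv[h],w[h],dd[h]))[::max(1,h.sum()//25)]: print(q,x.round(3),D.round(3))
E
```

```text
t 0.1 pos [ 0.1602 -0.6553  0.2477] F [-0.88  0.23 -0.33] w 0.08773817550268469
shift mm [-527.13  528.45  141.43] rv [ 0.0015 -0.0003  0.1679] q [-1.043  0.359  0.011 -0.    -1.224 -0.288]
side 393
[579  54] [ 0.327 -0.7    0.228] 0.165
[540  60] [ 0.403 -0.634  0.22 ] 0.196
[531  63] [ 0.418 -0.612  0.218] 0.198
[591  63] [ 0.291 -0.653  0.23 ] 0.111
[552  66] [ 0.37  -0.618  0.219] 0.16
[519  69] [ 0.438 -0.588  0.208] 0.202
[570  69] [ 0.33  -0.633  0.214] 0.134
[528  72] [ 0.415 -0.585  0.206] 0.182
[582  72] [ 0.301 -0.608  0.224] 0.095
[537  75] [ 0.392 -0.581  0.206] 0.16
[591  75] [ 0.282 -0.648  0.205] 0.1
[543  78] [ 0.377 -0.581  0.202] 0.147
[504  81] [ 0.46  -0.556  0.184] 0.205
[549  81] [ 0.361 -0.573  0.201] 0.129
[507  84] [ 0.452 -0.56   0.177] 0.2
[552  84] [ 0.353 -0.578  0.194] 0.125
[510  87] [ 0.442 -0.556  0.173] 0.19
[555  87] [ 0.352 -0.65   0.156] 0.161
[513  90] [ 0.434 -0.561  0.165] 0.185
[558  90] [ 0.34  -0.624  0.162] 0.137
[510  93] [ 0.439 -0.557  0.158] 0.188
[555  93] [ 0.344 -0.615  0.157] 0.136
[525  96] [ 0.402 -0.553  0.161] 0.154
[576  96] [ 0.295 -0.604  0.166] 0.089
[570  99] [ 0.303 -0.559  0.176] 0.072
[573 102] [ 0.296 -0.594  0.154] 0.085
[405 120] [ 0.611 -0.318  0.151] 0.211
top 13
[537 228] [ 0.61  -0.316  0.153] 0.209
[540 228] [ 0.61  -0.319  0.158] 0.211
[543 228] [ 0.611 -0.325  0.154] 0.214
[534 231] [ 0.606 -0.313  0.151] 0.204
[537 231] [ 0.606 -0.316  0.153] 0.205
[540 231] [ 0.606 -0.321  0.154] 0.208
[543 231] [ 0.606 -0.323  0.158] 0.209
[537 234] [ 0.601 -0.316  0.153] 0.201
[540 234] [ 0.601 -0.32   0.156] 0.203
[543 234] [ 0.601 -0.325  0.155] 0.206
[537 237] [ 0.597 -0.318  0.151] 0.198
[540 237] [ 0.596 -0.321  0.154] 0.2
[543 237] [ 0.597 -0.327  0.15 ] 0.203
```

Call:
jog_arm(targets=[{"dz": -35,"gripper": 1},{"dz": -70,"gripper": 1},{"dz": -100,"gripper": 1},{"dx": -10,"dy": 25,"dz": -110,"gripper": 1},{"dx": -25,"dy": 55,"dz": -110,"rz": 0.03,"gripper": 1},{"dx": -45,"dy": 85,"dz": -110,"rz": 0.07,"gripper": 1},{"dx": -70,"dy": 115,"dz": -110,"rz": 0.12,"gripper": 1},{"dx": -95,"dy": 145,"dz": -110,"rz": 0.168,"gripper": 1}], force=10)

```text
invalid input at $.targets[0]: expected keys dx, dy, dz, rx, ry, rz, gripper
```

```bash
python3 -c "
from h import *
delta(.1)"
```

```text
t 0.1 pos [ 0.1602 -0.6553  0.2477] F [-0.88  0.23 -0.33] w 0.08773817550268469
shift mm [-527.12  528.47  126.43] rv [ 0.0015 -0.0003  0.1679] q [-1.043  0.359  0.011 -0.    -1.224 -0.288]
```

Call:
jog_arm(targets=[{"dx": 0,"dy": 0,"dz": -35,"rx": 0,"ry": 0,"rz": 0,"gripper": 1},{"dx": 0,"dy": 0,"dz": -70,"rx": 0,"ry": 0,"rz": 0,"gripper": 1},{"dx": 0,"dy": 0,"dz": -100,"rx": 0,"ry": 0,"rz": 0,"gripper": 1},{"dx": -10,"dy": 25,"dz": -110,"rx": 0,"ry": 0,"rz": 0,"gripper": 1},{"dx": -25,"dy": 55,"dz": -110,"rx": 0,"ry": 0,"rz": 0.03,"gripper": 1},{"dx": -45,"dy": 85,"dz": -110,"rx": 0,"ry": 0,"rz": 0.07,"gripper": 1},{"dx": -70,"dy": 115,"dz": -110,"rx": 0,"ry": 0,"rz": 0.12,"gripper": 1},{"dx": -95,"dy": 145,"dz": -110,"rx": 0,"ry": 0,"rz": 0.168,"gripper": 1}], force=10)

```text
t: 0.77
eef_pos: [0.218, -0.4906, 0.3581]
ee_rot: [3.141, -0.0, -3.073]
force: [1.3, 0.8, 0.5]
width: 0.0398
gripper_force: 0.0
```

```bash
python3 -c "
from h import *
delta(.1)"
```

```text
t 0.7667 pos [ 0.218  -0.4906  0.3581] F [1.33 0.82 0.48] w 0.039768729765704065
shift mm [-360.35  450.31  236.25] rv [ 0.0007 -0.0003 -0.0036] q [-0.787  0.076 -0.107 -0.    -1.388 -0.715]
```

Call:
jog_arm(targets=[{"dx": -25,"dy": 30,"dz": 0,"rx": 0,"ry": 0,"rz": 0,"gripper": 1},{"dx": -50,"dy": 60,"dz": 0,"rx": 0,"ry": 0,"rz": 0,"gripper": 1},{"dx": -75,"dy": 90,"dz": 0,"rx": 0,"ry": 0,"rz": 0,"gripper": 1},{"dx": -100,"dy": 120,"dz": 0,"rx": 0,"ry": 0,"rz": 0,"gripper": 1},{"dx": -125,"dy": 150,"dz": 0,"rx": 0,"ry": 0,"rz": 0,"gripper": 1},{"dx": -150,"dy": 180,"dz": 0,"rx": 0,"ry": 0,"rz": 0,"gripper": 1},{"dx": -175,"dy": 210,"dz": 0,"rx": 0,"ry": 0,"rz": 0,"gripper": 1},{"dx": -200,"dy": 240,"dz": 0,"rx": 0,"ry": 0,"rz": 0,"gripper": 1}])

```text
t: 1.43
eef_pos: [0.4008, -0.2366, 0.3586]
ee_rot: [3.141, 0.0, -3.07]
force: [1.0, -1.4, 0.2]
width: 0.0001
gripper_force: 0.0
```

```bash
python3 -c "
from h import *
delta(.1)"
```

```text
t 1.4333 pos [ 0.4008 -0.2366  0.3586] F [ 0.98 -1.45  0.21] w 0.00014361113692118628
shift mm [-161.25  208.93  236.71] rv [0.0001 0.0004 0.0001] q [-0.109 -0.053 -0.237 -0.    -1.386 -1.39 ]
```

Call:
jog_arm(targets=[{"dx": -22,"dy": 30,"dz": 0,"rx": 0,"ry": 0,"rz": 0,"gripper": 1},{"dx": -45,"dy": 60,"dz": 10,"rx": 0,"ry": 0,"rz": 0,"gripper": 1},{"dx": -68,"dy": 90,"dz": 25,"rx": 0,"ry": 0,"rz": 0,"gripper": 1},{"dx": -91,"dy": 120,"dz": 40,"rx": 0,"ry": 0,"rz": 0,"gripper": 1},{"dx": -114,"dy": 150,"dz": 55,"rx": 0,"ry": 0,"rz": 0,"gripper": 1},{"dx": -137,"dy": 180,"dz": 70,"rx": 0,"ry": 0,"rz": 0,"gripper": 1},{"dx": -155,"dy": 202,"dz": 90,"rx": 0,"ry": 0,"rz": 0,"gripper": 1},{"dx": -161,"dy": 209,"dz": 115,"rx": 0,"ry": 0,"rz": 0,"gripper": 1}])

```text
t: 2.1
eef_pos: [0.5484, -0.0153, 0.2431]
ee_rot: [3.141, 0.002, -3.067]
force: [0.9, -0.0, -0.1]
width: 0.0001
gripper_force: 0.0
```

```bash
python3 -c "
from h import *
delta(.075)"
```

```text
t 2.1 pos [ 0.5484 -0.0153  0.2431] F [ 0.89 -0.01 -0.1 ] w 0.00013278138826743855
shift mm [  2.04  -1.22 146.12] rv [0.0002 0.002  0.0026] q [ 0.329  0.154 -0.278  0.    -1.137 -1.826]
```

Call:
jog_arm(targets=[{"dx": 0,"dy": 0,"dz": 30,"rx": 0,"ry": 0,"rz": 0,"gripper": 1},{"dx": 0,"dy": 0,"dz": 60,"rx": 0,"ry": 0,"rz": 0,"gripper": 1},{"dx": 0,"dy": 0,"dz": 90,"rx": 0,"ry": 0,"rz": 0,"gripper": 1},{"dx": 0,"dy": 0,"dz": 115,"rx": 0,"ry": 0,"rz": 0,"gripper": 1},{"dx": 0,"dy": 0,"dz": 135,"rx": 0,"ry": 0,"rz": 0,"gripper": 1},{"dx": 0,"dy": 0,"dz": 145,"rx": 0,"ry": 0,"rz": 0,"gripper": 1},{"dx": 0,"dy": 0,"dz": 146,"rx": 0,"ry": 0,"rz": 0,"gripper": 1},{"dx": 0,"dy": 0,"dz": 146,"rx": 0,"ry": 0,"rz": 0,"gripper": 1}])

```text
t: 2.77
eef_pos: [0.546, -0.0186, 0.0976]
ee_rot: [-3.141, -0.001, -3.07]
force: [0.2, 0.2, 0.7]
width: 0.0005
gripper_force: 0.0
```

```bash
python3 - <<'E'
from h import *
delta(.06)
f=grab('side'); a=cv2.resize(f['frame'][170:330,270:470,::-1],None,fx=3.6,fy=3.6,interpolation=cv2.INTER_CUBIC)
cv2.imwrite('pics/side1.png',a)
E
```

```text
t 2.7667 pos [ 0.546  -0.0186  0.0976] F [0.23 0.17 0.74] w 0.00048797957350885053
shift mm [-0.84  1.91 15.57] rv [-0.0004 -0.0008  0.0002] q [ 0.325  0.298 -0.465  0.    -0.809 -1.824]
```

View pics/side1.png

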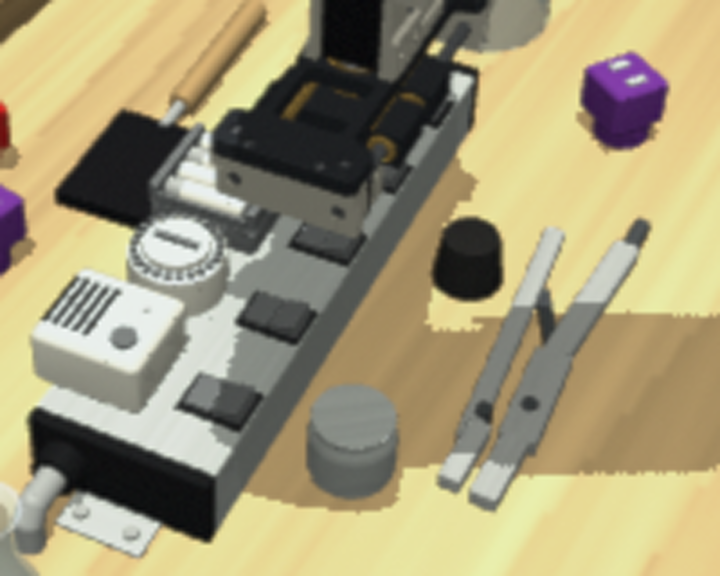

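Side crop: the gripper stands over rocker 3 (crop 328,243), clear of charger and timer. I descend to contact.

Call:
jog_arm(targets=[{"dx": -1,"dy": 2,"dz": 4,"rx": 0,"ry": 0,"rz": 0,"gripper": 1},{"dx": -1,"dy": 2,"dz": 8,"rx": 0,"ry": 0,"rz": 0,"gripper": 1},{"dx": -1,"dy": 2,"dz": 11,"rx": 0,"ry": 0,"rz": 0,"gripper": 1},{"dx": -1,"dy": 2,"dz": 14,"rx": 0,"ry": 0,"rz": 0,"gripper": 1},{"dx": -1,"dy": 2,"dz": 16,"rx": 0,"ry": 0,"rz": 0,"gripper": 1},{"dx": -1,"dy": 2,"dz": 17,"rx": 0,"ry": 0,"rz": 0,"gripper": 1},{"dx": -1,"dy": 2,"dz": 17,"rx": 0,"ry": 0,"rz": 0,"gripper": 1},{"dx": -1,"dy": 2,"dz": 17,"rx": 0,"ry": 0,"rz": 0,"gripper": 1}])

```text
t: 3.48
eef_pos: [0.5469, -0.0165, 0.0806]
ee_rot: [-3.142, -0.0, -3.07]
force: [-0.6, -0.4, 0.0]
width: 0.0006
gripper_force: 0.0
```

```bash
python3 -c "
from h import *
delta(.051)"
```

```text
t 3.4833 pos [ 0.5469 -0.0165  0.0806] F [-0.57 -0.42  0.04] w 0.0006003366249449794
shift mm [ 0.16 -0.15  7.56] rv [-0.0001 -0.0001  0.    ] q [ 0.328  0.321 -0.48   0.    -0.769 -1.827]
```

Tips at 58.6 mm, no contact yet. I press slowly.

Call:
jog_arm(targets=[{"dx": 0,"dy": 0,"dz": 1,"rx": 0,"ry": 0,"rz": 0,"gripper": 1},{"dx": 0,"dy": 0,"dz": 2,"rx": 0,"ry": 0,"rz": 0,"gripper": 1},{"dx": 0,"dy": 0,"dz": 3,"rx": 0,"ry": 0,"rz": 0,"gripper": 1},{"dx": 0,"dy": 0,"dz": 4,"rx": 0,"ry": 0,"rz": 0,"gripper": 1},{"dx": 0,"dy": 0,"dz": 5,"rx": 0,"ry": 0,"rz": 0,"gripper": 1},{"dx": 0,"dy": 0,"dz": 5.5,"rx": 0,"ry": 0,"rz": 0,"gripper": 1},{"dx": 0,"dy": 0,"dz": 6,"rx": 0,"ry": 0,"rz": 0,"gripper": 1},{"dx": 0,"dy": 0,"dz": 6,"rx": 0,"ry": 0,"rz": 0,"gripper": 1}])

```text
t: 4.15
eef_pos: [0.5467, -0.0165, 0.0744]
ee_rot: [-3.142, -0.0, -3.07]
force: [-1.2, 0.6, 1.2]
width: 0.0004
gripper_force: 0.4
```

Call:
jog_arm(targets=[{"dx": 0,"dy": 0,"dz": 0.3,"rx": 0,"ry": 0,"rz": 0,"gripper": 1},{"dx": 0,"dy": 0,"dz": 0.6,"rx": 0,"ry": 0,"rz": 0,"gripper": 1},{"dx": 0,"dy": 0,"dz": 0.9,"rx": 0,"ry": 0,"rz": 0,"gripper": 1},{"dx": 0,"dy": 0,"dz": 1.2,"rx": 0,"ry": 0,"rz": 0,"gripper": 1},{"dx": 0,"dy": 0,"dz": 1.5,"rx": 0,"ry": 0,"rz": 0,"gripper": 1},{"dx": 0,"dy": 0,"dz": 1.5,"rx": 0,"ry": 0,"rz": 0,"gripper": 1},{"dx": 0,"dy": 0,"dz": 1.5,"rx": 0,"ry": 0,"rz": 0,"gripper": 1},{"dx": 0,"dy": 0,"dz": 1.5,"rx": 0,"ry": 0,"rz": 0,"gripper": 1}])

```text
t: 4.82
eef_pos: [0.5469, -0.0165, 0.0738]
ee_rot: [-3.141, 0.0, -3.07]
force: [-4.8, 1.0, 9.9]
width: 0.0005
gripper_force: 5.0
```

The force rose to 10 N and the tip stopped at 51.8 mm, so the stop seems reached. I lift and check.

Call:
jog_arm(targets=[{"dx": 0,"dy": 0,"dz": -4,"rx": 0,"ry": 0,"rz": 0,"gripper": 1},{"dx": 0,"dy": 0,"dz": -15,"rx": 0,"ry": 0,"rz": 0,"gripper": 1},{"dx": 0,"dy": 0,"dz": -45,"rx": 0,"ry": 0,"rz": 0,"gripper": 1},{"dx": 0,"dy": 0,"dz": -80,"rx": 0,"ry": 0,"rz": 0,"gripper": 1},{"dx": 0,"dy": 0,"dz": -115,"rx": 0,"ry": 0,"rz": 0,"gripper": 1},{"dx": 30,"dy": 0,"dz": -140,"rx": 0,"ry": 0,"rz": 0,"gripper": 1},{"dx": 65,"dy": 0,"dz": -150,"rx": 0,"ry": 0,"rz": 0,"gripper": 1},{"dx": 100,"dy": 0,"dz": -150,"rx": 0,"ry": 0,"rz": 0,"gripper": 1}])

```text
t: 5.48
eef_pos: [0.448, -0.0233, 0.2256]
ee_rot: [3.141, 0.005, -3.07]
force: [0.1, 0.8, 0.4]
width: 0.0005
gripper_force: 0.0
```

```bash
python3 - <<'E'
from h import *
delta(.051)
f=grab('side'); a=cv2.resize(f['frame'][170:310,300:420,::-1],None,fx=4.2,fy=4.2,interpolation=cv2.INTER_CUBIC)
cv2.imwrite('pics/side2.png',a)
g=grab('top'); cv2.imwrite('pics/top2.png',cv2.resize(g['frame'][195:285,225:455,::-1],None,fx=3.4,fy=3.4,interpolation=cv2.INTER_CUBIC))
E
```

```text
t 5.4833 pos [ 0.448  -0.0233  0.2256] F [0.11 0.82 0.43] w 0.0004948359372156624
shift mm [-98.15  -0.51 153.1 ] rv [ 0.0009  0.0052 -0.0001] q [ 3.900e-01 -9.000e-03 -5.000e-01  1.000e-03 -1.074e+00 -1.890e+00]
```

View pics/side2.png

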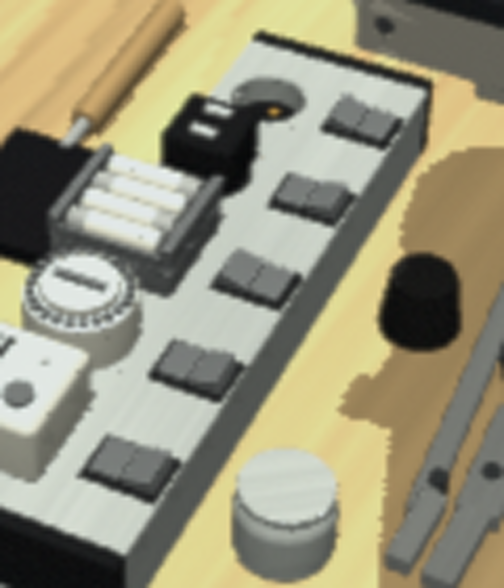

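View pics/top2.png

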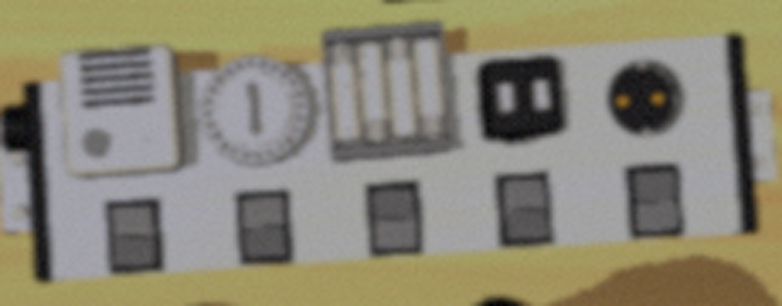

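Side crop: rocker 3 (255,277) has tipped and now resembles rocker 5 (362,120). Nothing else has moved. I compare front and rear heights with rocker 5 to be sure it is fully over.

```bash
python3 - <<'E'
from h import *
fs=[grab('top') for _ in range(12)]+[]
ss=[grab('side') for _ in range(12)]
for F in(fs,ss):
    f=dict(F[0]); f['z_map']=np.mean([x['z_map'] for x in F],0); g=np.mean([cv2.cvtColor(x['frame'],cv2.COLOR_RGB2GRAY) for x in F],0)
    for k in range(5):
        c=H+(2-k)*.068*Y+[0,0,.051]; r=[]
        for xs in(-13,-10,-7,-4,4,7,10,13):
            q=[pix(f,c+xs/1e3*X+y/1e3*Y) for y in(-7,-3.5,0,3.5,7)]
            r.append((np.mean([world(f,round(u),round(v))[2] for u,v in q])*1e3, np.mean([g[round(v),round(u)] for u,v in q])))
        r=np.array(r); print(k+1,r[:,0].round(1),r[:,1].round(0))
E
```

```text
1 [56.  69.2 54.  53.5 52.3 66.5 52.1 52.1] [ 87.  88.  87.  86. 107. 106. 106.  98.]
2 [70.3 55.4 54.5 53.4 66.4 52.3 52.  52.2] [ 82.  87.  86.  86. 106. 106. 105. 100.]
3 [51.8 65.8 52.  66.4 53.3 54.4 69.5 56.1] [102. 105. 105. 105.  87.  88.  89.  85.]
4 [70.3 55.4 54.7 82.1 52.2 52.2 80.6 51.9] [ 78.  87.  86.  86. 102. 103. 102. 101.]
5 [51.6 51.7 52.1 52.  67.2 54.1 54.9 56. ] [ 91. 101. 101. 101.  87.  88.  89.  89.]
1 [56.5 56.1 55.6 54.4 53.4 53.  64.6 52.9] [103. 117. 115. 117. 124. 123. 123. 117.]
2 [68.1 56.6 55.6 65.6 53.3 53.  52.9 52.9] [ 96. 118. 116. 117. 123. 123. 123. 116.]
3 [63.6 52.5 52.8 52.8 76.8 54.9 55.7 67.7] [125. 124. 124. 123. 124. 123. 116. 121.]
4 [55.2 56.2 66.8 54.2 53.  52.8 52.5 53. ] [ 83. 113. 110. 117. 124. 123. 123. 119.]
5 [63.7 52.2 52.8 52.6 53.3 66.4 55.2 56. ] [122. 124. 124. 123. 123. 123. 116. 114.]
```

Rocker 3's profile matches rocker 5 (off): front flat at about 52 mm, rear rising to 56 mm. Rockers 1, 2 and 4 are unchanged. The arm is clear, so I hand in.

```bash
python3 -c "
from h import *
print(arm.job_done())"
```

```text
the job is handed in; nothing more can be done
None
```

The charger in socket 3 is switched off: rocker 3 is fully over, the other rockers and everything on the bench are as they were, the arm is drawn back, and the job is handed in.

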